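# Lock the drilling fixture's clamp through its L-shaped slot

## Task

Trap the drilled wooden slice in the fixture for its next holes: with a fingertip push the clamp pin's wooden handle gently along the long leg of its L-shaped slot until it stops at the corner, which slides the clamp up and the slice to the fence, then push it round the corner and along the short leg right to the end, and leave it there. Only push: do not squeeze the handle, do not lift anything, and leave the spare slice, the bead, the jar and the bead tray where they are.

Things in the scene. Friction and masses are not known exactly. Their poses are not given: they have to be found in the camera images.
- fixture: Low steel drilling fixture fixed to the bench, 160 mm (its x) by 340 mm (its y, -160 to +180), origin on the bench at x = y = 0, z up. On its -y half lies a steel cover, top 28 mm above the bench, with a 17 mm wide L-shaped slot: long leg along +y at x = -25 mm, short leg along +x. The +y half is an open bed 12 mm above the bench, ended by a low fence, inner face at y = +160 mm.
- slot_corner (a point): Corner of the slot, at the cover's top (28 mm above the bench), fixture x = -25, y = -45 mm: where the two legs' middle lines cross. In the long leg the pin's axis can travel from fixture y = -126 mm to y = -43 mm.
- slot_end (a point): End of the short leg, at the cover's top, fixture x = +26, y = -45 mm: where the pin's axis is when it stops there. In the short leg the pin's axis lies between fixture y = -47 and -43 mm.
- pin_handle (a point): Middle of the clamp pin's upright wooden handle, 24 mm in diameter, from 42 to 86 mm above the bench; this point, on its axis, is 64 mm up. Under it a 14 mm steel stem passes through the slot (1.5 mm play each side) to a greased flange caught under the cover: the pin stays upright and cannot come out. It starts at the far end of the long leg, slides with a few N, stays where left; press with at most about 20 N.
- jaw (a joint): Travel (m) of the aluminium clamp slide along the fixture's +y, 0 (open) to 0.047. Its push bar lies across the cover, 100 mm long, 8 mm thick, top 37 mm above the bench, near face at fixture y = -81.5 mm + travel; the pin's stem pushes it. Two rails join it to the jaw over the bed. Friction 1.5 N, no spring; about 0.045 once the pin is at the corner.
- jaw_face (a point): Centre of the jaw face that pushes the slice, 25 mm above the bench; at fixture y = +25 mm + joint travel.
- slice_mid (a point): Centre of the loose drilled slice of wood lying on the bed between jaw and fence: 100 mm (fixture x) by 88 mm (fixture y) by 12 mm thick, rounded corners, about 80 g, 18 mm above the bench. It starts 8 to 22 mm short of the fence and the jaw pushes it there.
- spare: Spare drilled slice lying flat on the bench beyond the slot end of the fixture (its -y side), 110 x 88 x 12 mm; origin under its centre. Leave alone.
- bead_mid (a point): Centre of a large turned wooden bead standing on the bench on the robot's side of the fixture, 50 mm in diameter, 40 mm high. Leave alone.
- jar: Closed amber glass jar with steel lid behind the fixture, 60 mm in diameter, 75 mm high; origin under its centre. Leave alone.
- tray: Aluminium tray of small beads behind the fixture, 110 x 200 mm, 35 mm high; origin under its centre. Leave alone.

How it is judged:
On the way:
1. the pin has been pushed along the long leg to the corner (y of pin_handle in the frame of fixture above -0.05 m and x of pin_handle in the frame of fixture below -0.01 m), for 0.05 s.
At the end, for the whole second after the job is handed in: The pin stands upright and still at the end of the short leg (its axis within about 6 mm of the end), the clamp is forward (travel over 40 mm) and the slice lies flat and still on the bed within about 7 mm of the fence (x of pin_handle in the frame of fixture above 0.02 m and y of pin_handle in the frame of fixture between -0.052 and -0.038 m and value of joint jaw above 0.04 m and y of slice_mid in the frame of fixture above 0.109 m and z of slice_mid in the frame of fixture below 0.023 m and angle between pin_handle's own z axis and vertical below 0.15 rad and linear speed of each of pin, slice below 0.01 m/s); the robot touches nothing.
It fails at once if the pin's handle is squeezed or shoved hard (more than 35 N) (contact force between pin and the fingers above 35 N).
It fails at once if the pin is lifted or forced out of the slot (z of pin_handle in the frame of fixture above 0.072 m).
It fails at once if the slice is lifted off the bed (z of slice_mid in the frame of fixture above 0.03 m).
It fails at once if the spare slice, bead, jar or bead tray is pushed away, picked up or knocked over (moved more than 30 mm) (distance of any of spare, bead_mid, jar, tray from where it was at the start of the episode above 0.03 m).
It also fails if it takes over 43 s, if anything falls off the work surface, if the arm or the gripper's body presses on something with over 40 N, if the wrist force passes 120 N, or if a joint passes its speed limit or range.

## Robot

A 6-joint arm with a two-finger parallel gripper is mounted at the origin on the work surface. World frame = base frame: x ahead of the robot, y to its left, z up, the work surface at z = 0. Lengths are in m, angles in rad, forces in N, time in s.
With the tool pointing down it reaches from about 0.325 to 0.875 m from the base axis. Payload 4.4 kg.
Tool frame: the origin (TCP) lies on the centre line of the jaws, within the pads' length; the fingertips stand 25 mm ahead of it and the grasp point (between the pads) lies 6 mm ahead of it; z points along the fingers, y is the direction in which the jaws open and shut (so a half turn about z gives the same grasp; the last joint's range is limited). The gripper opens to 85 mm and grips with 20 to 120 N. Pads are 22 mm wide; open, the fingers measure 114 mm over their backs; the gripper's body (76 mm by 85 mm) begins 54 mm behind the grasp point. The pads swing forward as they close: fully open they stand 13 mm farther back than shut.
Start: joints at [-0.15, 0.207, 1.542, -0, 1.393, -0.15], TCP at [0.575, -0, 0.256] pointing down, gripper open.
Joint ranges: [-2.73, 2.73], [-0.86, 2.22], [0.23, 2.46], [-1.11, 4.25], [0.08, 2.63], [-2.82, 2.82]. Speed limits (rad/s): [2.79, 2.79, 3.14, 3.14, 3.14, 3.14].

## Interface

Orientations are given as a unit quaternion [w, x, y, z].
In Python, from workcell import bot gives the robot as it stands.
- The arm moves only by the tool apply_moves, never from a script. Its argument "rows" is a list of rows, each a list of 7 numbers: the opening, from 0 (shut) to 1 (fully open), then the shift along the tool's x, y, z in mm, then the turn, a rotation vector about the tool's x, y, z in degrees. A call has 1 to 5 rows; each row shifts and turns the pose as measured when the row begins, along the tool's axes as they then stand; what a row does not reach is not made up. A row lasts 1/12 s, in which the tool goes at most 41.7 mm and 7.16 degrees, less where a joint would pass 70% of its speed; a pose out of reach is approached as far as the arm can. A call with a gripper value outside its range is refused whole. The fingers move at their own pace and stop on an object; "newtons" is the grip in N (left out, the last holds). Time passes only in rows, so rows that do not move let the fingers close. It gives the time, the measured TCP pose, the force and the opening at its end, in the units of the state.
- bot.get_obs(): the state, without advancing time (a new reading comes with each control period).
- bot.capture(name): name is "scene" or "side" or "wrist"; returns a dict with "frame" (480x640x3 uint8, red, green, blue), "intrinsics" (3x3 intrinsics, pixels), "eye" and "orientation" of the camera in the world. Camera axes: x right, y up, looking along -z (the intrinsics and any distortion apply to the point x, -y, -z); pixel columns grow to the right and rows downward; lengths in m; the calibration is good to about 2 mm. A picture is of the moment at which its call begins. There is no depth.
- bot.close_job(): hands the job in, once; it reports no verdict.
Trained networks look in a picture, given as the dict that the camera call returned (one of the last four; its "shot" number tells which), for a name from the list of things; names that differ only in an ending like _2 or _b are one class to them, and where a whole thing is asked for, a point or a joint stands for the part that bears it (a point fixed in the world has none). Each returns a list of dicts, best first, with "confidence" (0 to 1); they miss things now and then, are a little off and sometimes report something else, mostly with a low value. They report only what shows in the picture. A call takes as long as a camera call.
- bot.silhouettes(picture, target): "mask" (480x640 bool, what is visible of it) and "position" ([row, column] in pixels, amid what is visible of it).
The state is a dict: "clock": time; "joints": joint angles; "dq": joint speeds; "joint_torque": joint torques, N m; "position": TCP position; "ee_rot": TCP orientation; "contact_force": force on the tool from outside, world axes, zero at the start; "ft_torque": the same for the moment, N m; "finger_gap": opening from 0.0 (shut) to 1.0 (fully open).
Only numpy, scipy, OpenCV 4.12 (cv2) and the standard library are available. Lean on these libraries where they do the work, as an engineer would, in place of code of your own. Each camera call takes 0.05 s, during which the arm holds its last target.

## Working session

There is one attempt and no reset: what is moved stays moved. The work goes in short steps, Python scripts to look and compute and a tool call to move; the robot and the scene stay as the last step left them, time stands still between calls to the robot, and variables do not carry over. Pictures are saved under pics/ and viewed, and the job is handed in when it is done.

Besides the shell and the picture viewer there is one more tool, called as name(argument=value, ...) on one line, values as JSON. apply_moves: Moves the arm, as the interface text tells. Its arguments: {"type":"object","properties":{"rows":{"type":"array","items":{"type":"array","items":{"type":"number"}}},"newtons":{"type":"number"}},"required":["rows"]}

```bash
mkdir -p pics; ls; cat > h.py <<'E'
import numpy as np, cv2
from scipy.spatial.transform import Rotation as R
def rot(q): return R.from_quat([q[1],q[2],q[3],q[0]]).as_matrix()
def camR(c):
    o=np.array(c["orientation"],float)
    return o if o.shape==(3,3) else rot(o)
def ray(c,u,v):
    K=np.array(c["intrinsics"]); d=np.array([(u-K[0,2])/K[0,0],-(v-K[1,2])/K[1,1],-1.0])
    return np.array(c["eye"]),camR(c)@d
def onz(c,u,v,z):
    e,d=ray(c,u,v); return e+d*(z-e[2])/d[2]
def proj(c,p):
    K=np.array(c["intrinsics"]); q=camR(c).T@(np.array(p)-np.array(c["eye"])); 
    return K[0,2]+K[0,0]*q[0]/-q[2], K[1,2]+K[1,1]*-q[1]/-q[2]
def save(c,n): cv2.imwrite("pics/"+n,c["frame"][:,:,::-1])
E
python3 - <<'E'
from h import *; from workcell import bot
for n in ["scene","side"]:
    c=bot.capture(n); save(c,n+"0.png"); print(n,[k for k in c],c["eye"],c["orientation"])
    import pickle; pickle.dump(c,open(n+"0.pkl","wb"))
    for t in (["fixture","pin_handle","jaw"] if n=="scene" else ["pin_handle"]):
        for r in bot.silhouettes(c,t)[:2]: print(t,r["confidence"],r["position"],r["mask"].sum())
print(bot.get_obs())
E
```

```text
pics
scene ['frame', 'intrinsics', 'eye', 'orientation', 'shot'] [1.09356906 0.1669403  0.65397507] [0.5090041  0.18657018 0.29619402 0.78636855]
fixture 0.88 [231.7, 322.4] 11670
pin_handle 0.64 [174.6, 273.9] 388
side ['frame', 'intrinsics', 'eye', 'orientation', 'shot'] [ 0.1669638  -0.74891173  0.69384889] [ 0.85868372  0.43884464 -0.12484675 -0.23343294]
pin_handle 0.94 [332.2, 321.3] 532
pin_handle 0.28 [252.8, 373.4] 5530
{'clock': 0.3, 'joints': array([-1.50507879e-01,  2.06913756e-01,  1.54196732e+00,  7.40451864e-06,
        1.39349384e+00, -1.50486558e-01]), 'dq': array([ 0.00249039, -0.00161688, -0.00411221, -0.00072642, -0.00205084,
       -0.00024627]), 'joint_torque': array([ 3.52696379e-04, -3.82547987e+01, -2.91352379e+01, -2.26606307e-04,
        6.31338655e-03,  5.71202247e-05]), 'position': array([5.74777979e-01, 1.99699503e-05, 2.55881364e-01]), 'ee_rot': array([-3.17071655e-04,  7.07114728e-01,  7.07098726e-01, -2.29044283e-04]), 'contact_force': array([ 0.2432331 , -0.39345611,  0.30640232]), 'ft_torque': array([0.05860891, 0.01953438, 0.005044  ]), 'finger_gap': 1.000535800269128}
```

View pics/scene0.png

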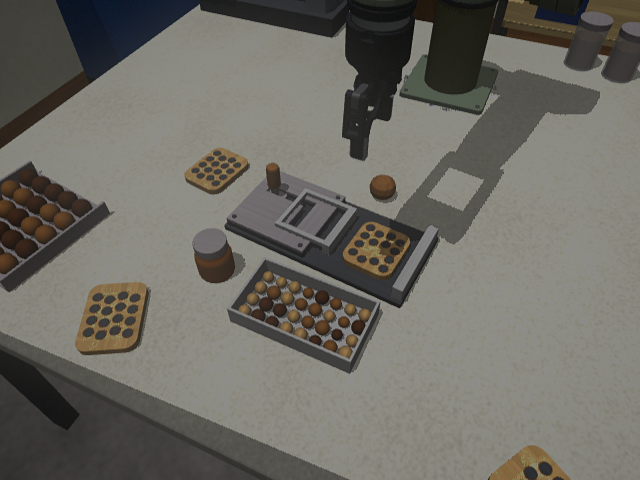

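View pics/side0.png

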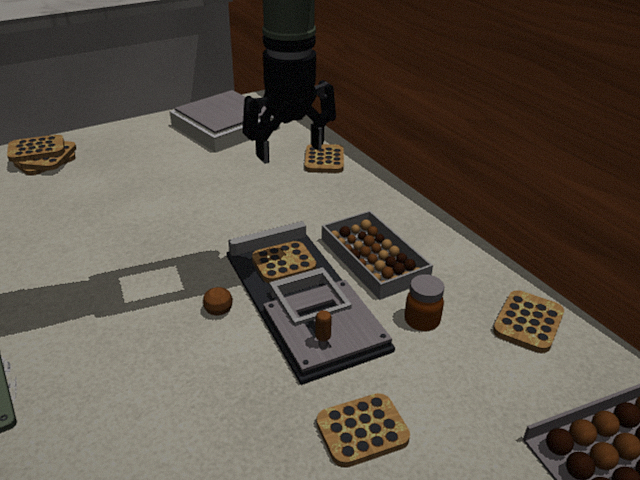

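```bash
python3 - <<'E'
from h import *
import pickle
c=pickle.load(open("side0.pkl","rb"));d=pickle.load(open("scene0.pkl","rb"))
cv2.imwrite("pics/zs.png",cv2.resize(c["frame"][210:390,210:410,::-1],(800,720),interpolation=cv2.INTER_CUBIC)[:, :][:720])
a=cv2.resize(c["frame"][215:385,210:410,::-1],(700,595),interpolation=cv2.INTER_CUBIC); cv2.imwrite("pics/zs.png",cv2.convertScaleAbs(a,alpha=1.6))
b=cv2.resize(d["frame"][150:310,215:445,::-1],(782,544),interpolation=cv2.INTER_CUBIC); cv2.imwrite("pics/zc.png",cv2.convertScaleAbs(b,alpha=1.6))
# handle triangulation
A=[];B=[]
for cc,u,v in((c,323,326),(d,273.5,175)):
    e,r=ray(cc,u,v); r/=np.linalg.norm(r); P=np.eye(3)-np.outer(r,r); A.append(P);B.append(P@e)
print(np.linalg.solve(sum(A),sum(B)), onz(c,323,326,.064),onz(d,273.5,175,.064))
E
```

```text
[ 0.51940899 -0.19243925  0.06318139] [ 0.51918983 -0.19355631  0.064     ] [ 0.51980887 -0.19169963  0.064     ]
```

View pics/zs.png

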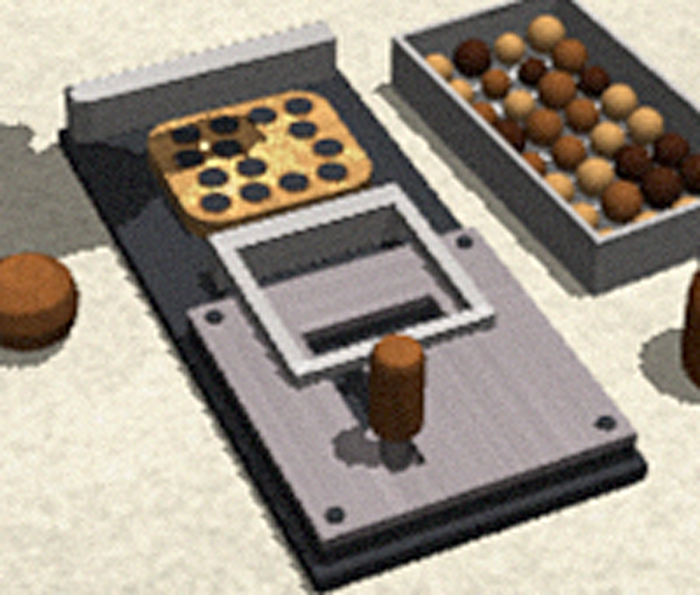

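View pics/zc.png

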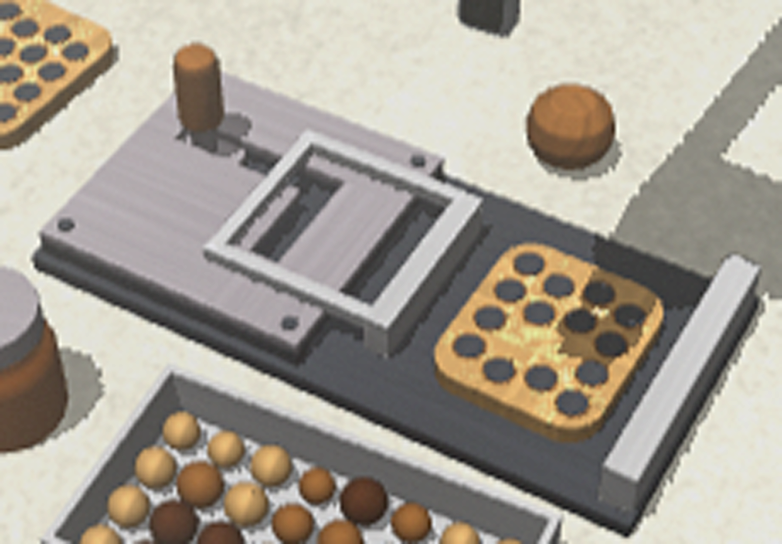

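```bash
python3 - <<'E'
from h import *
import pickle
c=pickle.load(open("side0.pkl","rb"));d=pickle.load(open("scene0.pkl","rb"))
S=lambda x,y,z:onz(c,210+x/3.5,215+y/3.5,z)
C=lambda x,y,z:onz(d,215+x/3.4,150+y/3.4,z)
s=dict(lb=S(190,308,.028),rb=S(470,230,.028),rf=S(637,433,.028),lf=S(322,540,.028))
k=dict(rf=C(38,238,.028),rb=C(298,348,.028),lb=C(442,160,.028))
for n in s: print(n,s[n][:2].round(4),k[n][:2].round(4) if n in k else '')
for q in (s,k):
    for a,b,t in(("rf","rb","y"),("lb","rb","x"),("lf","lb","y"),("lf","rf","x")):
        if a in q and b in q:
            v=q[b]-q[a]; an=np.degrees(np.arctan2(v[1],v[0]))-(90 if t=="y" else 0); print(a,b,np.linalg.norm(v).round(4),an.round(2))
# base corners z=.012
P=[C(637,533,.012),C(757,300,.012),C(35,258,.012)]
print(P)
v=P[0]-P[2];print(np.linalg.norm(v),np.degrees(np.arctan2(v[1],v[0]))-90)
v=P[0]-P[1];print(np.linalg.norm(v),np.degrees(np.arctan2(v[1],v[0])))
Q=[S(318,575,.012),S(62,135,.012)]
v=Q[1]-Q[0];print(np.linalg.norm(v),np.degrees(np.arctan2(v[1],v[0]))-90)
E
```

```text
lb [ 0.4846 -0.0683] [ 0.4855 -0.0673]
rb [ 0.6282 -0.0858] [ 0.6335 -0.0807]
rf [ 0.6157 -0.2382] [ 0.6217 -0.2337]
lf [ 0.4668 -0.2227] 
rf rb 0.1529 -4.67
lb rb 0.1446 -6.96
lf lb 0.1554 -6.58
lf rf 0.1497 -5.94
rf rb 0.1535 -4.44
lb rb 0.1487 -5.18
[array([0.65740482, 0.09974996, 0.012     ]), array([0.49939352, 0.11086903, 0.012     ]), array([ 0.62248765, -0.23789254,  0.012     ])]
0.3394431693057366 -5.904232771519531
0.15840203566917585 -4.025199715604868
0.3309656506126595 -5.675573435456101
```

```bash
cat >> h.py <<'E'
def T(p,pose):
    x,y,a=pose; c,s=np.cos(a),np.sin(a); p=np.atleast_2d(p).astype(float)/1000
    return np.c_[x+c*p[:,0]-s*p[:,1], y+s*p[:,0]+c*p[:,1], p[:,2]]
def inv(P,pose):
    x,y,a=pose;c,s=np.cos(a),np.sin(a);dx,dy=P[0]-x,P[1]-y
    return np.array([c*dx+s*dy,-s*dx+c*dy])*1000
E
python3 - <<'E'
from h import *
import pickle
from scipy.optimize import least_squares
c=pickle.load(open("side0.pkl","rb"));d=pickle.load(open("scene0.pkl","rb"))
s=lambda x,y:(210+x/3.5,215+y/3.5); k=lambda x,y:(215+x/3.4,150+y/3.4)
obs=[(d,k(637,533),(80,180,2)),(d,k(757,300),(-80,180,12)),(d,k(35,258),(80,-160,12)),
(c,s(318,575),(-80,-160,12)),(c,s(62,135),(-80,180,12)),(c,s(645,465),(80,-160,12)),
(d,(273.5,175),(-25,-126,64)),(c,(323,326),(-25,-126,64)),
(d,k(198,55),(-25,-126,86)),(c,s(398,346),(-25,-126,86))]
f=lambda p:np.concatenate([np.array(proj(cc,T(m,p)[0]))-uv for cc,uv,m in obs])
r=least_squares(f,[.55,-.07,-.096],loss="soft_l1"); print(r.x,np.degrees(r.x[2])); print(r.fun.reshape(-1,2).round(1))
np.save("pose.npy",r.x)
for cc,n in((c,"s"),(d,"c")):
    im=cv2.resize(cc["frame"][:,:,::-1],None,fx=3,fy=3,interpolation=cv2.INTER_CUBIC)
    def pl(pts,col,cl=True):
        q=np.array([proj(cc,P) for P in T(pts,r.x)])*3+1; cv2.polylines(im,[np.int32(q)],cl,col,1)
    pl([(-80,-160,12),(80,-160,12),(80,180,12),(-80,180,12)],(0,255,0))
    pl([(-25,-126,28),(-25,-45,28),(26,-45,28)],(0,0,255),False)
    pl([(-80,160,12),(80,160,12)],(255,0,0),False)
    pl([(-25,-126,42),(-25,-126,86)],(255,255,0),False)
    pl([(-50,-81.5,37),(50,-81.5,37)],(255,0,255),False)
    y0,x0=(630,600) if n=="s" else (430,640)
    cv2.imwrite("pics/ov_%s.png"%n,im[y0:y0+540,x0:x0+700])
E
```

```text
[ 0.55750572 -0.07165054 -0.10008086] -5.73421112040809
[[-0.4  2.4]
 [ 3.2 -0.6]
 [-0.1 -0.7]
 [-1.7 -1. ]
 [-2.6 -3.4]
 [-0.1 -2.7]
 [-1.5 -0.3]
 [ 0.8  0.2]
 [-2.2 -1.1]
 [ 0.4  1.3]]
```

View pics/ov_s.png

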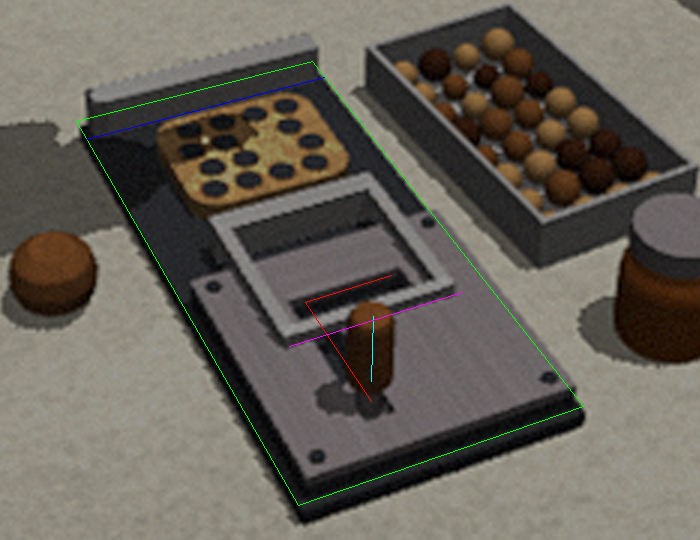

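View pics/ov_c.png

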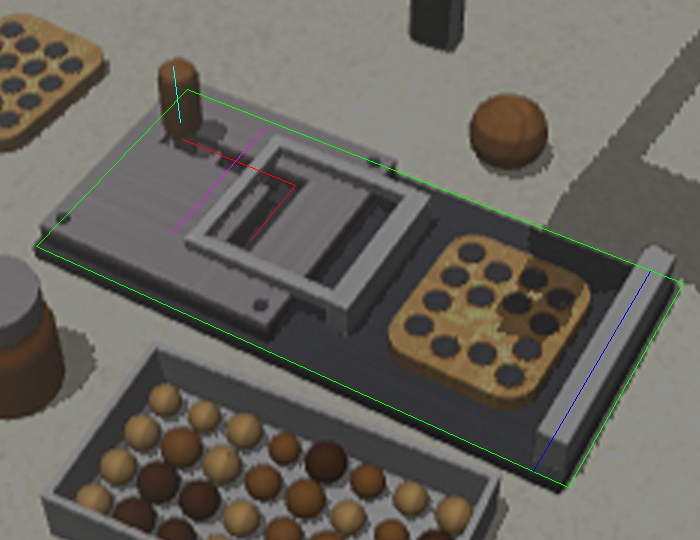

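```bash
python3 - <<'E'
from h import *
import pickle
c=pickle.load(open("side0.pkl","rb"));d=pickle.load(open("scene0.pkl","rb"))
s=lambda x,y:((600+x)/3,(630+y)/3); k=lambda x,y:((640+x)/3,(430+y)/3)
for n,a,b,z in(("barL",s(288,335),k(277,137),.037),("barR",s(455,283),k(187,238),.037),("pin",s(371,345),k(181,100),.064),("pintop",s(373,313),k(179,66),.086),
  ("baseFR",s(583,410),k(37,243),.012),("baseBL",s(80,122),k(683,282),.012)):
    p,q=onz(c,*a,z),onz(d,*b,z); print(n,p[:2].round(4),q[:2].round(4))
cv2.imwrite("pics/z2.png",cv2.convertScaleAbs(cv2.resize(c["frame"][285:375,270:390,::-1],(800,600),interpolation=cv2.INTER_CUBIC),alpha=1.8))
cv2.imwrite("pics/z3.png",cv2.convertScaleAbs(cv2.resize(d["frame"][155:245,250:370,::-1],(800,600),interpolation=cv2.INTER_CUBIC),alpha=1.8))
E
```

```text
barL [ 0.5031 -0.1406] [ 0.5036 -0.137 ]
barR [ 0.5999 -0.1504] [ 0.5996 -0.1476]
pin [ 0.5211 -0.1922] [ 0.5236 -0.1893]
pintop [ 0.5212 -0.1932] [ 0.5192 -0.191 ]
baseFR [ 0.6194 -0.2415] [ 0.619  -0.2393]
baseBL [0.4978 0.1127] [0.4951 0.1156]
```

View pics/z2.png

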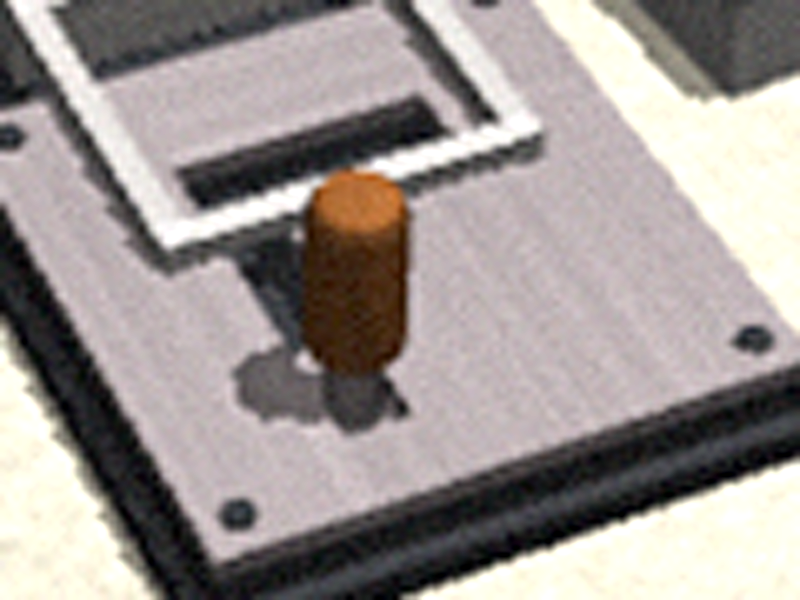

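View pics/z3.png

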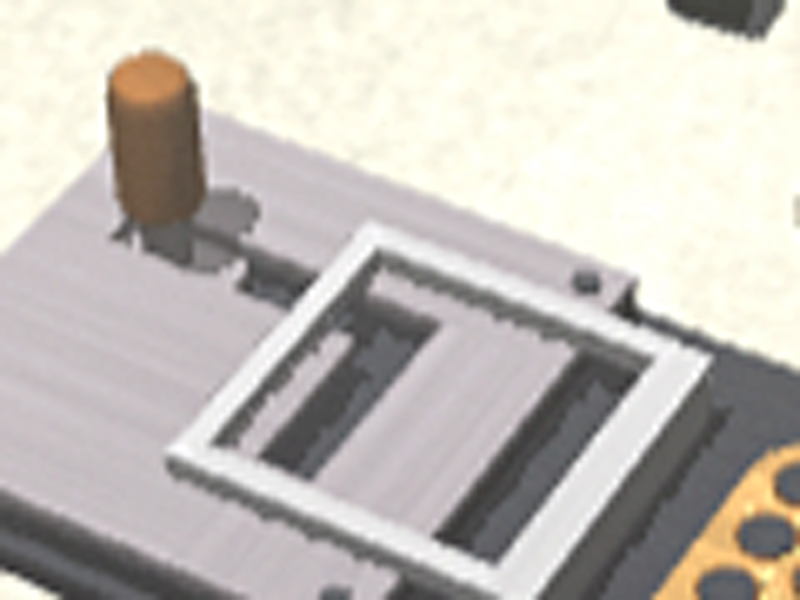

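```bash
python3 - <<'E'
from h import *
import pickle
c=pickle.load(open("side0.pkl","rb"));d=pickle.load(open("scene0.pkl","rb"))
s=lambda x,y:(270+x*.15,285+y*.15); k=lambda x,y:(250+x*.15,155+y*.15)
p=onz(c,*s(178,172),.028);q=onz(d,*k(440,325),.028); print(p,q)
e=onz(c,*s(425,95),.028);print(e)
m=(p+q)/2
a=-.1; print("origin from slot corner",m[:2]-T((-33.5,-36.5,0),(0,0,a))[0][:2])
print("from end",e[:2]-T((34.5,-36.5,0),(0,0,a))[0][:2])
print("coverhole? cover corners lf", onz(c,*s(215,562),.028), "pin base", onz(d,*k(165,215),.042),onz(c,*s(355,365),.042))
E
```

```text
[ 0.52102665 -0.11092878  0.028     ] [ 0.52224213 -0.10797455  0.028     ]
[ 0.58726829 -0.1170724   0.028     ]
origin from slot corner [ 0.55861095 -0.07647843]
from end [ 0.55658456 -0.0773105 ]
coverhole? cover corners lf [ 0.46712594 -0.22288103  0.028     ] pin base [ 0.52680224 -0.1874536   0.042     ] [ 0.51659724 -0.19928672  0.042     ]
```

apply_moves(rows=[[0,0,0,0,0,0,5.7],[0,-40,-6,0,0,0,0],[0,-40,-6,0,0,0,0],[0,-40,-6,0,0,0,0],[0,-40,-6,0,0,0,0]], newtons=20)

```text
clock: 0.72
position: [0.5357, -0.1525, 0.2551]
ee_rot: [-0.001, 0.738, 0.675, 0.002]
contact_force: [1.4, 0.6, -0.3]
finger_gap: 0.302
```

apply_moves(rows=[[0,-40,-6,0,0,0,0],[0,-40,-6,0,0,0,0],[0,0,0,30,0,0,0],[0,0,0,30,0,0,0],[0,0,0,0,0,0,0]])

```text
clock: 1.13
position: [0.5143, -0.2459, 0.1967]
ee_rot: [0.004, 0.742, 0.671, 0.001]
contact_force: [-1.5, 0.8, -1.8]
finger_gap: 0.002
```

```bash
cat >> h.py <<'E'
POSE=(.557,-.074,-.0995)
def st(bot):
    o=bot.get_obs(); Rm=rot(o["ee_rot"]); p=o["position"]
    print("t",o["clock"],"tcp",p.round(4),"fix",inv(p,POSE).round(1),"yaw",np.degrees(np.arctan2(Rm[1,1],Rm[0,1])).round(2),"z",Rm[:,2].round(3),"F",o["contact_force"].round(1),"gap",round(o["finger_gap"],2)); return o
E
python3 -c "
from h import *; from workcell import bot
st(bot)"
```

```text
t 1.1333 tcp [ 0.5143 -0.2459  0.1967] fix [ -25.4 -175.3] yaw -5.75 z [ 0.008 -0.005 -1.   ] F [-1.5  0.8 -1.8] gap 0.0
```

apply_moves(rows=[[0,0,0,40,0,0,0],[0,0,0,40,0,0,0],[0,0,0,38,0,0,0],[0,0,0,0,0,0,0],[0,0,0,0,0,0,0]])

```text
clock: 1.55
position: [0.5201, -0.2486, 0.0857]
ee_rot: [0.008, 0.742, 0.671, 0.002]
contact_force: [0.6, -0.3, 0.7]
finger_gap: -0.001
```

```bash
python3 -c "
from h import *; from workcell import bot
o=st(bot)
for n in ('scene','side'):
    c=bot.capture(n); r=bot.silhouettes(c,'pin_handle')
    print([ (x['confidence'],x['position']) for x in r[:2]])
    u,v=proj(c,o['position']); y0,x0=int(max(0,v-110)),int(max(0,u-140))
    cv2.imwrite('pics/a_%s.png'%n,cv2.convertScaleAbs(cv2.resize(c['frame'][y0:y0+200,x0:x0+260,::-1],(780,600),interpolation=cv2.INTER_CUBIC),alpha=1.5))
"
```

```text
t 1.55 tcp [ 0.5201 -0.2486  0.0857] fix [ -19.4 -177.4] yaw -5.73 z [ 0.015 -0.009 -1.   ] F [ 0.6 -0.3  0.7] gap -0.0
[(0.96, [178.8, 273.9])]
[(0.66, [338.7, 321.3]), (0.61, [287.2, 291.4])]
```

View pics/a_side.png

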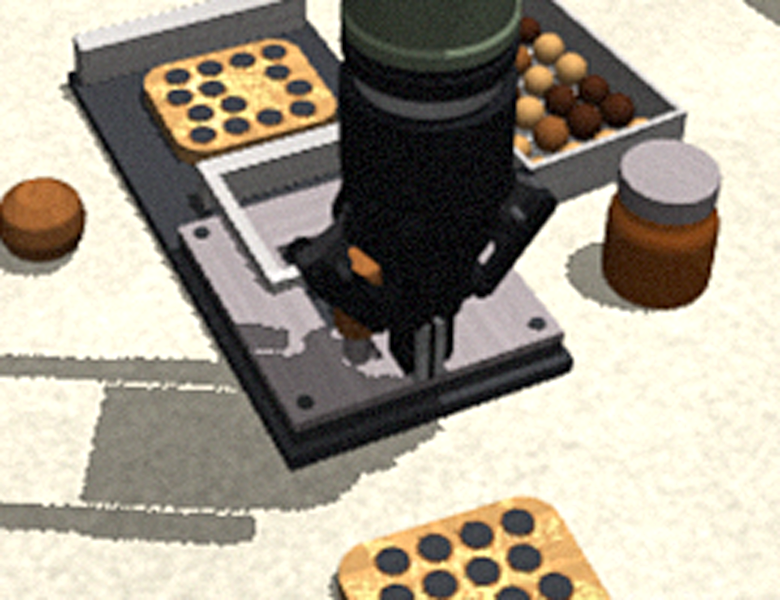

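View pics/a_scene.png

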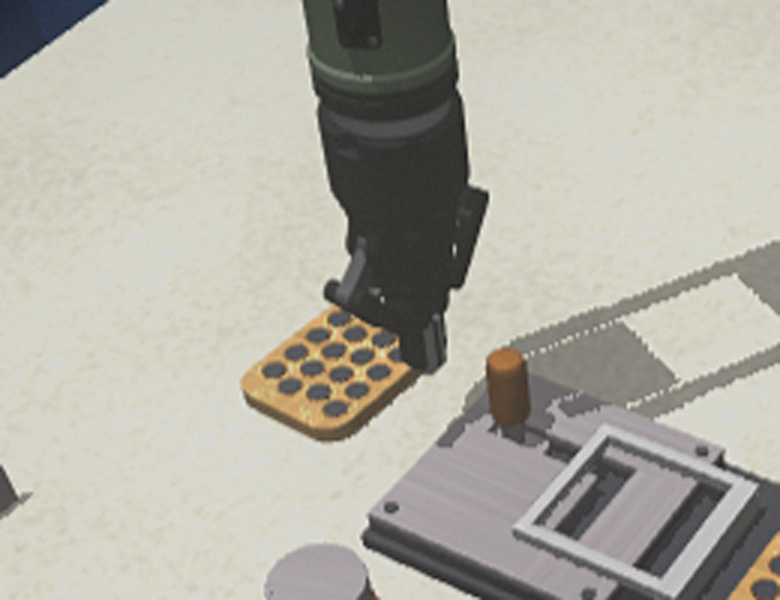

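apply_moves(rows=[[0,0,-6,6,0.8,0.5,0],[0,15,0,0,0,0,0],[0,0,0,0,0,0,0]])

```text
clock: 2.0
position: [0.5202, -0.2357, 0.0879]
ee_rot: [0.008, 0.742, 0.671, 0.003]
contact_force: [0.1, 0.3, 0.0]
finger_gap: 0.001
```

```bash
python3 -c "
from h import *; from workcell import bot
o=st(bot)"
```

```text
t 2.0 tcp [ 0.5202 -0.2357  0.0879] fix [ -20.6 -164.6] yaw -5.77 z [ 0.015 -0.007 -1.   ] F [0.1 0.3 0. ] gap 0.0
```

apply_moves(rows=[[0,0,-6,8,0,0,0]])

```text
clock: 2.08
position: [0.517, -0.2362, 0.0827]
ee_rot: [0.011, 0.741, 0.671, 0.004]
contact_force: [0.6, -0.3, 1.1]
finger_gap: 0.004
```

apply_moves(rows=[[0,0,0,0,0,0,0]])

```text
clock: 2.17
position: [0.5151, -0.2349, 0.0814]
ee_rot: [0.009, 0.741, 0.671, 0.003]
contact_force: [-0.1, 0.7, -1.0]
finger_gap: -0.0
```

apply_moves(rows=[[0,0,0,0,0,0,0]])

```text
clock: 2.25
position: [0.5152, -0.235, 0.0817]
ee_rot: [0.01, 0.741, 0.671, 0.003]
contact_force: [0.8, 0.2, 0.4]
finger_gap: 0.001
```

apply_moves(rows=[[0,5,0,1,0,0,0],[0,5,0,1,0,0,0],[0,4,0,1,0,0,0],[0,4,0,1,0,0,0]])

```text
clock: 2.58
position: [0.5169, -0.2166, 0.0772]
ee_rot: [0.01, 0.742, 0.671, 0.003]
contact_force: [-0.4, 0.1, -0.2]
finger_gap: 0.0
```

apply_moves(rows=[[0,4,0,0,0,0,0],[0,4,0,0,0,0,0],[0,4,0,0,0,0,0]])

```text
clock: 2.83
position: [0.5182, -0.2032, 0.0767]
ee_rot: [0.01, 0.742, 0.671, 0.003]
contact_force: [-0.6, -0.3, 0.5]
finger_gap: 0.003
```

```bash
python3 -c "
from h import *; from workcell import bot
o=st(bot)"
```

```text
t 2.8333 tcp [ 0.5182 -0.2032  0.0767] fix [ -25.8 -132.4] yaw -5.73 z [ 0.018 -0.01  -1.   ] F [-0.6 -0.3  0.5] gap 0.0
```

```bash
cat >> h.py <<'E'
def look(bot,tag,names=('scene','side')):
    o=st(bot)
    for n in names:
        c=bot.capture(n); u,v=proj(c,o['position']); y0,x0=int(max(0,v-100)),int(max(0,u-120))
        cv2.imwrite('pics/%s_%s.png'%(tag,n),cv2.convertScaleAbs(cv2.resize(c['frame'][y0:y0+180,x0:x0+240,::-1],(800,600),interpolation=cv2.INTER_CUBIC),alpha=1.5))
E
python3 -c "
from h import *; from workcell import bot
look(bot,'b')"
```

```text
t 2.8333 tcp [ 0.5182 -0.2032  0.0767] fix [ -25.8 -132.4] yaw -5.73 z [ 0.018 -0.01  -1.   ] F [-0.6 -0.3  0.5] gap 0.0
```

View pics/b_scene.png

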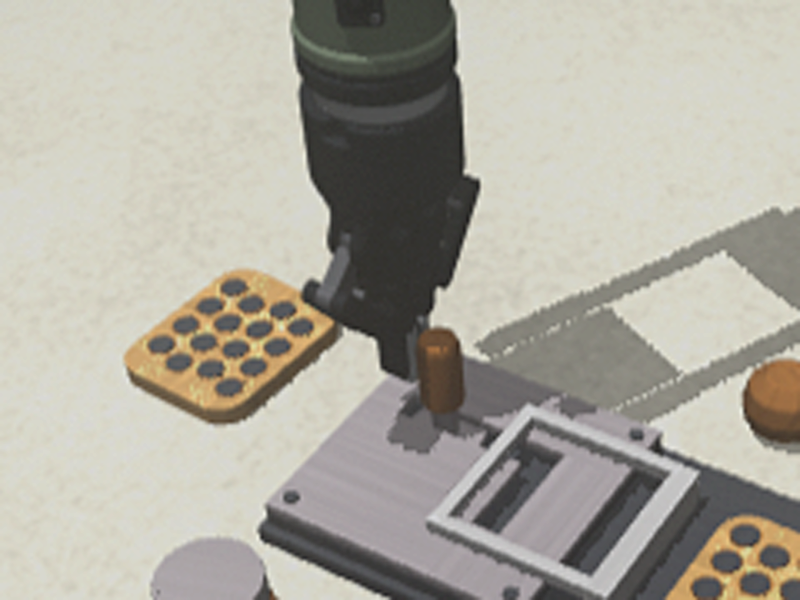

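View pics/b_side.png

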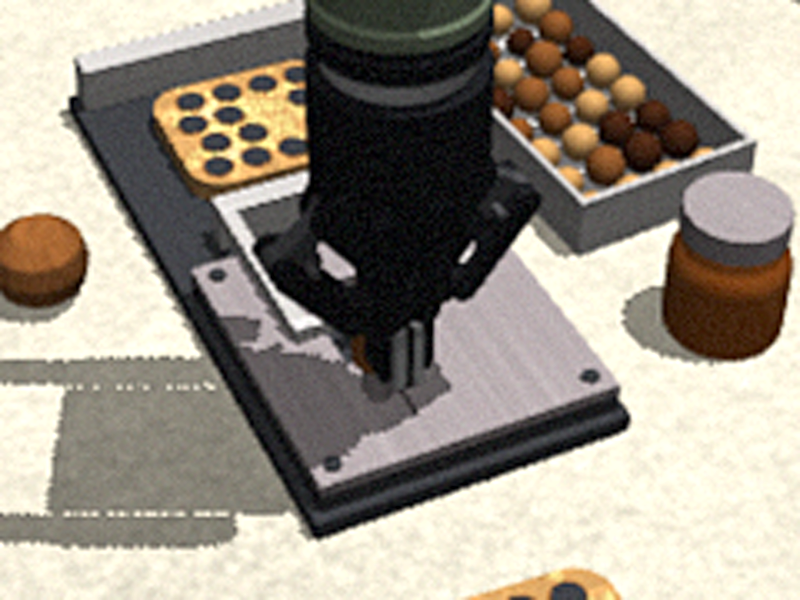

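```bash
cat >> h.py <<'E'
def pin(bot,n='scene'):
    c=bot.capture(n)
    for x in bot.silhouettes(c,'pin_handle')[:2]:
        v,u=x['position']; p=onz(c,u,v,.064); print(n,'pin',x['confidence'],[u,v],p[:2].round(4),inv(p,POSE).round(1),x['mask'].sum())
E
python3 -c "
from h import *; from workcell import bot
pin(bot)
d=bot.capture('scene');print(proj(d,bot.get_obs()['position']))"
```

```text
scene pin 0.98 [279.1, 182.6] [ 0.5335 -0.1733] [ -13.5 -101.2] 454
(np.float64(267.4042933698456), np.float64(167.1699316390511))
```

apply_moves(rows=[[0,5,0,0,0,0,0],[0,5,0,0,0,0,0],[0,5,0,0,0,0,0],[0,5,0,0,0,0,0]])

```text
clock: 3.42
position: [0.5205, -0.184, 0.0769]
ee_rot: [0.011, 0.742, 0.67, 0.003]
contact_force: [0.2, -0.5, 0.7]
finger_gap: -0.002
```

```bash
python3 -c "
from h import *; from workcell import bot
look(bot,'c');pin(bot)"
```

```text
t 3.4167 tcp [ 0.5205 -0.184   0.0769] fix [ -25.4 -113. ] yaw -5.87 z [ 0.019 -0.011 -1.   ] F [ 0.2 -0.5  0.7] gap -0.0
scene pin 0.88 [287.6, 182.3] [ 0.5268 -0.16  ] [-21.5 -88.6] 426
scene pin 0.32 [214.3, 256.2] [ 0.722  -0.1871] [175.4 -96.1] 1765
```

View pics/c_scene.png

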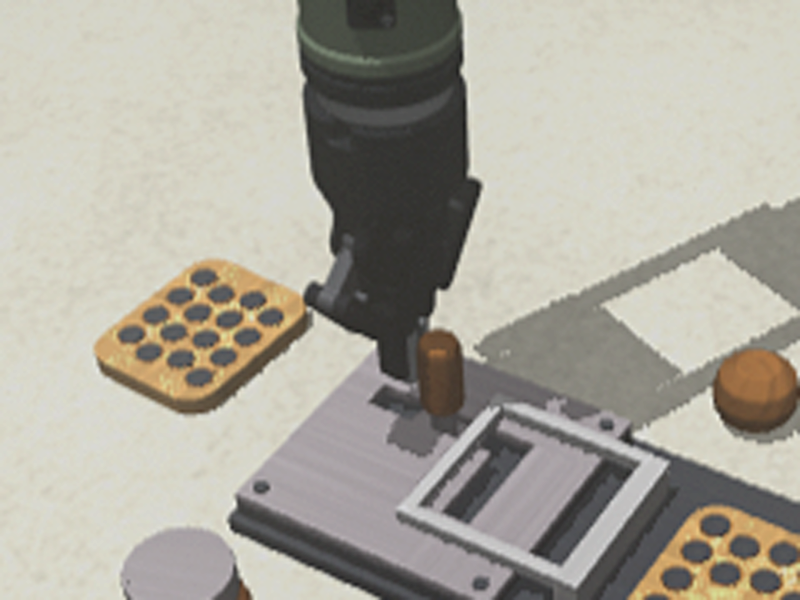

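View pics/c_side.png

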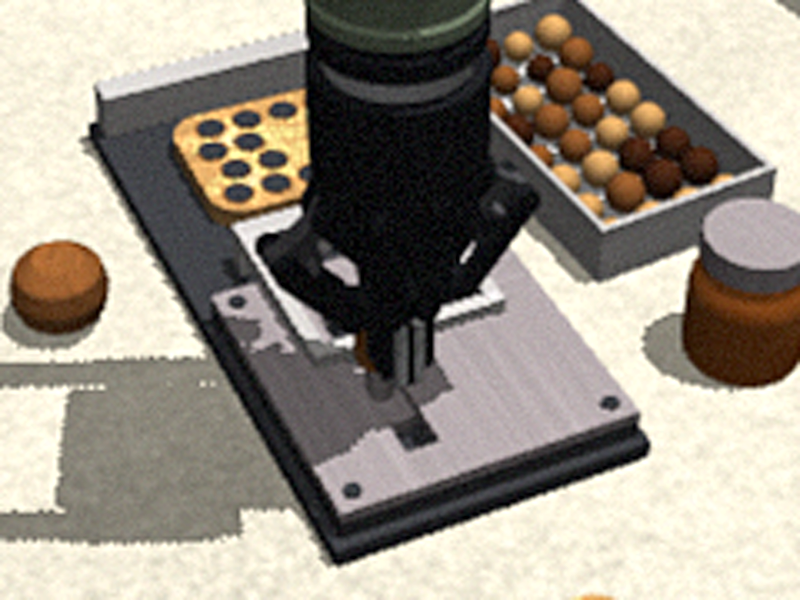

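apply_moves(rows=[[0,5,0,0,0,0,0],[0,5,0,0,0,0,0],[0,5,0,0,0,0,0],[0,5,0,0,0,0,0]])

```text
clock: 3.95
position: [0.5235, -0.1652, 0.0775]
ee_rot: [0.013, 0.742, 0.67, 0.003]
contact_force: [1.1, -2.4, 2.1]
finger_gap: -0.001
```

apply_moves(rows=[[0,5,0,0,0,0,0],[0,5,0,0,0,0,0],[0,4,0,0,0,0,0]])

```text
clock: 4.2
position: [0.5256, -0.151, 0.0781]
ee_rot: [0.014, 0.742, 0.67, 0.002]
contact_force: [-0.2, -3.4, 0.3]
finger_gap: -0.002
```

```bash
python3 -c "
from h import *; from workcell import bot
look(bot,'d');pin(bot)"
```

```text
t 4.2 tcp [ 0.5256 -0.151   0.0781] fix [-23.6 -79.7] yaw -5.86 z [ 0.022 -0.018 -1.   ] F [-0.2 -3.4  0.3] gap -0.0
scene pin 0.77 [303.1, 190.7] [ 0.5351 -0.1259] [-16.6 -53.8] 441
scene pin 0.32 [215.3, 172.3] [ 0.5555 -0.2906] [  20.1 -215.7] 1875
```

View pics/d_scene.png

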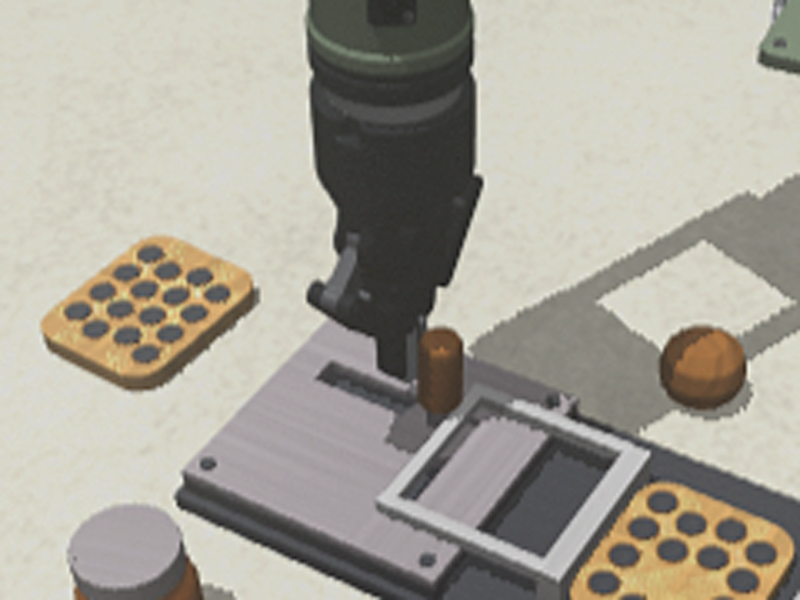

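View pics/d_side.png

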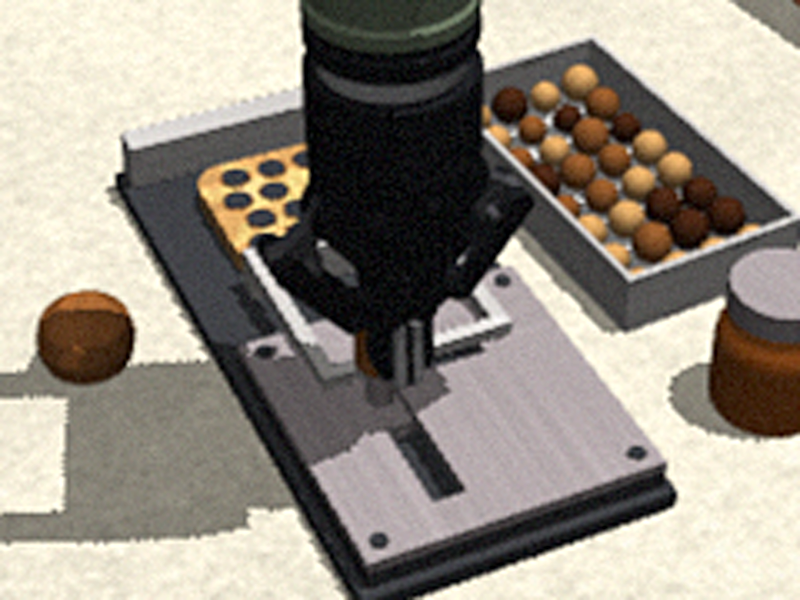

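apply_moves(rows=[[0,4,-1,0,0,0,0],[0,4,-1,0,0,0,0]])

```text
clock: 4.57
position: [0.5248, -0.1436, 0.0781]
ee_rot: [0.015, 0.743, 0.67, 0.002]
contact_force: [-0.4, -3.4, 0.6]
finger_gap: -0.002
```

apply_moves(rows=[[0,3,-1,0,0,0,0]])

```text
clock: 4.65
position: [0.5243, -0.1408, 0.0782]
ee_rot: [0.015, 0.743, 0.67, 0.002]
contact_force: [0.9, -3.3, -0.6]
finger_gap: -0.0
```

apply_moves(rows=[[0,3,0,0,0,0,0]])

```text
clock: 4.73
position: [0.5245, -0.1379, 0.0781]
ee_rot: [0.015, 0.743, 0.669, 0.002]
contact_force: [-0.3, -4.4, 0.3]
finger_gap: 0.001
```

apply_moves(rows=[[0,2,0,0,0,0,0]])

```text
clock: 4.82
position: [0.5247, -0.1369, 0.0783]
ee_rot: [0.017, 0.742, 0.67, 0.001]
contact_force: [-2.0, -11.0, -0.7]
finger_gap: 0.001
```

apply_moves(rows=[[0,1,0,0,0,0,0]])

```text
clock: 4.9
position: [0.5246, -0.137, 0.0783]
ee_rot: [0.018, 0.742, 0.67, -0.0]
contact_force: [-1.6, -7.3, -1.0]
finger_gap: -0.001
```

```bash
python3 -c "
from h import *; from workcell import bot
look(bot,'e');pin(bot)"
```

```text
t 4.9 tcp [ 0.5246 -0.137   0.0783] fix [-26.  -65.9] yaw -5.8 z [ 0.023 -0.026 -0.999] F [-1.6 -7.3 -1. ] gap -0.0
scene pin 0.76 [306.8, 192.8] [ 0.5373 -0.1178] [-15.3 -45.5] 407
```

View pics/e_scene.png

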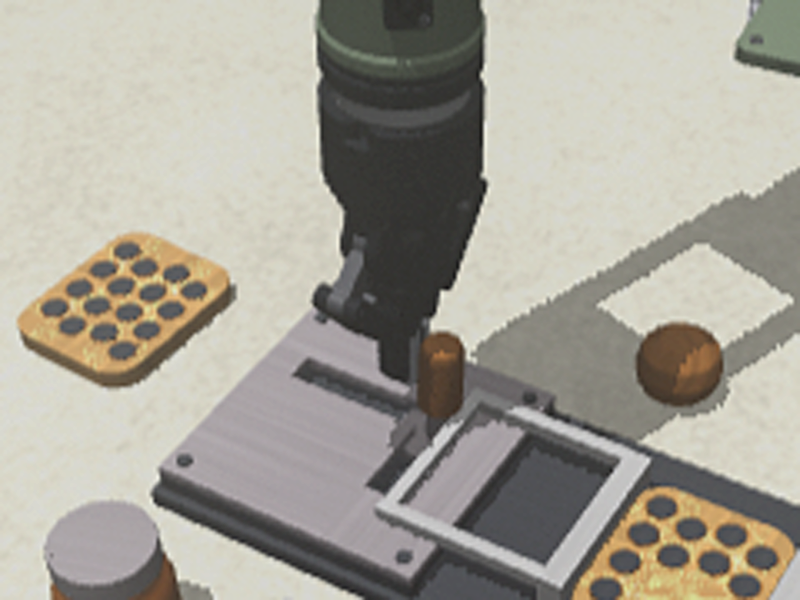

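View pics/e_side.png

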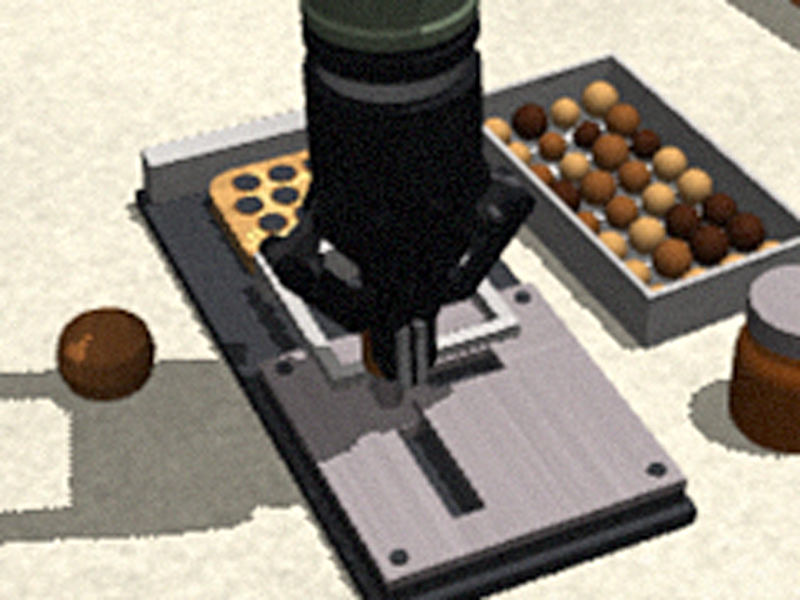

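apply_moves(rows=[[0,-10,0,0,0,0,0],[0,-12,0,0,0,0,0],[0,-6,-15,0,1.5,1.5,0],[0,0,-15,0,1.5,1.5,0],[0,0,-15,0,0,0,0]])

```text
clock: 5.52
position: [0.477, -0.1602, 0.0785]
ee_rot: [-0.023, 0.742, 0.67, 0.005]
contact_force: [1.4, -0.4, 0.5]
finger_gap: 0.001
```

```bash
python3 -c "
from h import *; from workcell import bot
st(bot)"
```

```text
t 5.5167 tcp [ 0.477  -0.1602  0.0785] fix [-71.  -93.7] yaw -5.75 z [-0.024  0.04  -0.999] F [ 1.4 -0.4  0.5] gap 0.0
```

apply_moves(rows=[[0,12,-3,0,-0.7,-1.2,0],[0,12,-2,0,0,0,0],[0,12,0,0,0,0,0],[0,10,0,0,0,0,0],[0,0,0,0,0,0,0]])

```text
clock: 5.93
position: [0.4731, -0.1113, 0.0783]
ee_rot: [-0.016, 0.744, 0.668, 0.001]
contact_force: [0.5, -0.6, -0.1]
finger_gap: 0.001
```

```bash
python3 -c "
from h import *; from workcell import bot
look(bot,'f');pin(bot);pin(bot,'side')"
```

```text
t 5.9333 tcp [ 0.4731 -0.1113  0.0783] fix [-79.8 -45.5] yaw -6.11 z [-0.019  0.025 -1.   ] F [ 0.5 -0.6 -0.1] gap 0.0
scene pin 0.96 [307.7, 190.4] [ 0.5312 -0.1189] [-21.2 -47.3] 438
side pin 0.91 [303.6, 304.2] [ 0.5184 -0.1377] [-32.1 -67.2] 635
```

View pics/f_scene.png

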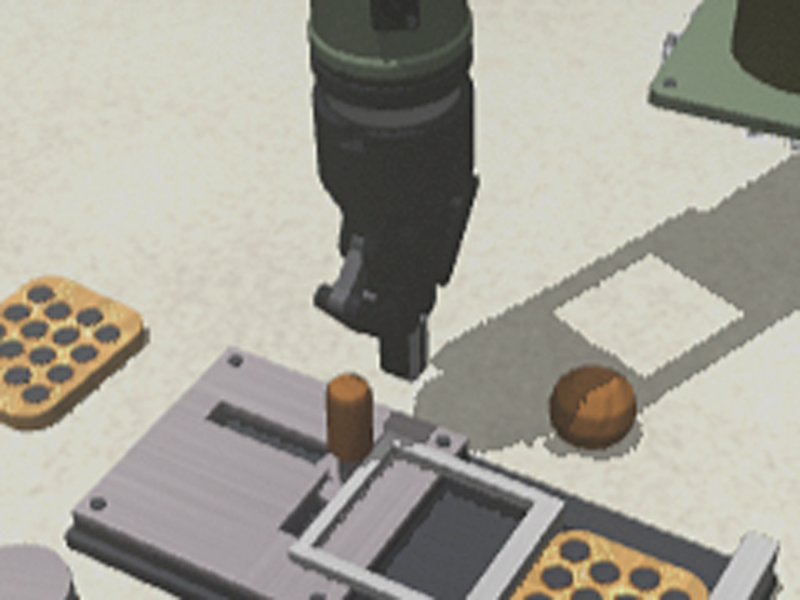

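View pics/f_side.png

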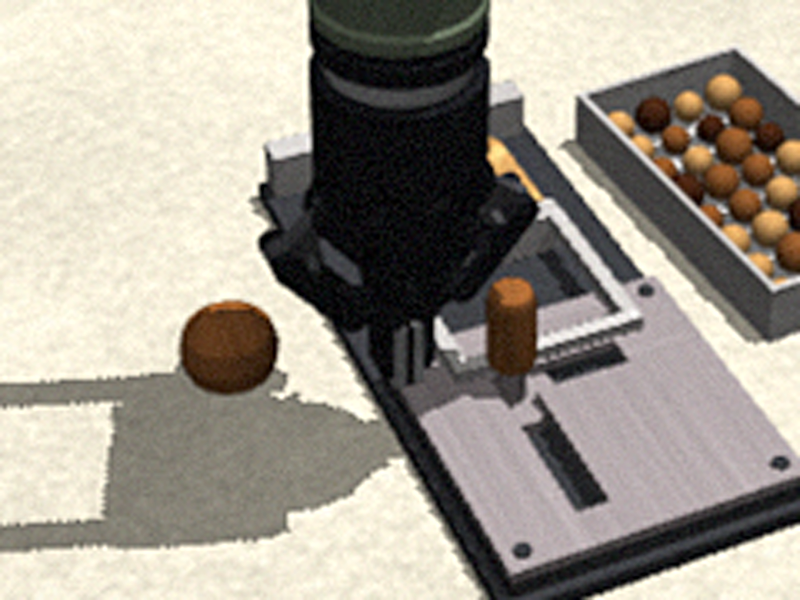

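apply_moves(rows=[[0,2,8,0,0,0,0],[0,0,8,0,0,0,0],[0,0,5,0,0,0,0],[0,0,5,0,0,0,0]])

```text
clock: 6.57
position: [0.5016, -0.1157, 0.0779]
ee_rot: [-0.015, 0.745, 0.667, 0.001]
contact_force: [-0.4, 1.0, 0.5]
finger_gap: 0.0
```

apply_moves(rows=[[0,0,4,0,0,0,0],[0,0,4,0,0,0,0],[0,0,4,0,0,0,0]])

```text
clock: 6.82
position: [0.5156, -0.1176, 0.0775]
ee_rot: [-0.015, 0.745, 0.667, 0.001]
contact_force: [-0.3, 0.5, 0.5]
finger_gap: 0.004
```

```bash
python3 -c "
from h import *; from workcell import bot
look(bot,'g');pin(bot);pin(bot,'side')"
```

```text
t 6.8167 tcp [ 0.5156 -0.1176  0.0775] fix [-36.9 -47.5] yaw -6.35 z [-0.018  0.023 -1.   ] F [-0.3  0.5  0.5] gap 0.0
scene pin 0.62 [304.8, 198.2] [ 0.5507 -0.1152] [ -2.2 -41.6] 424
side pin 0.97 [310.0, 305.9] [ 0.5249 -0.146 ] [-24.8 -74.8] 596
side pin 0.45 [218.2, 299.9] [ 0.4092 -0.063 ] [-148.2   -3.7] 703
```

View pics/g_scene.png

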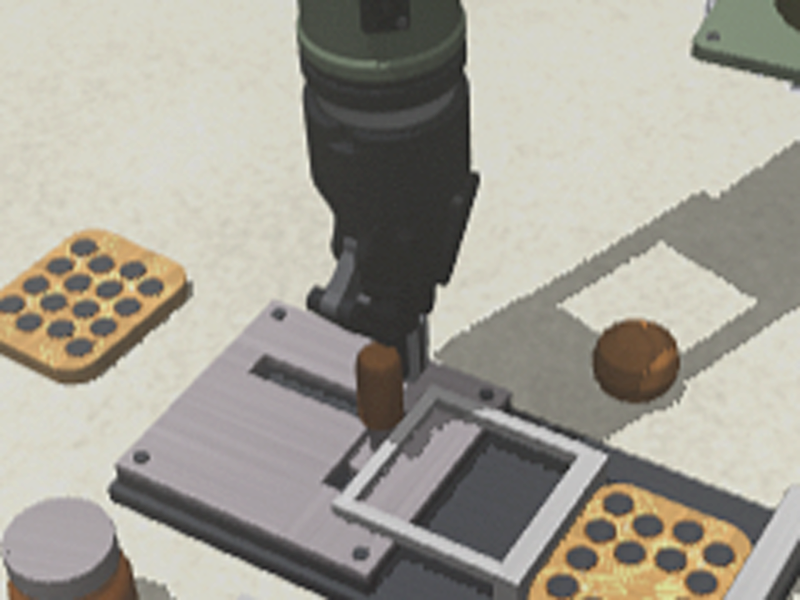

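View pics/g_side.png

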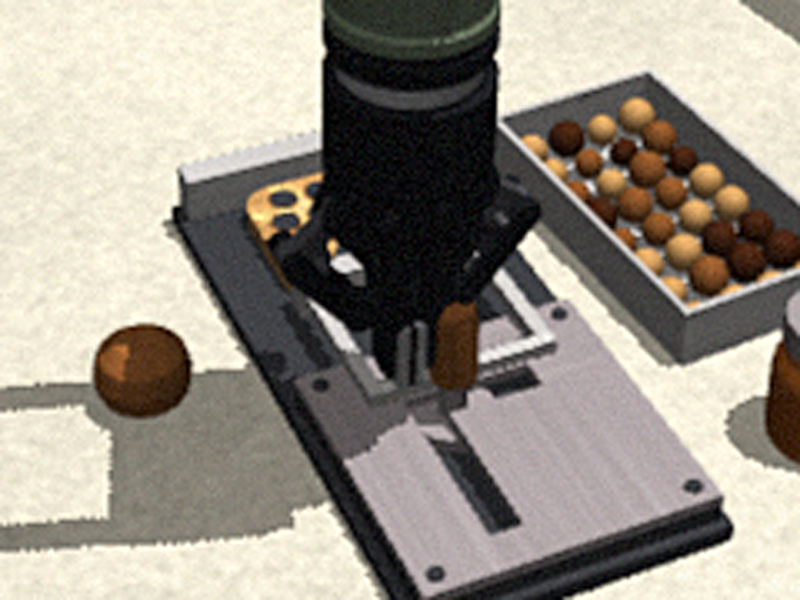

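apply_moves(rows=[[0,1,5,0,0,0,0],[0,1,5,0,0,0,0],[0,1,5,0,0,0,0],[0,0.5,5,0,0,0,0]])

```text
clock: 7.45
position: [0.5348, -0.1158, 0.077]
ee_rot: [-0.016, 0.745, 0.666, 0.0]
contact_force: [-1.3, -0.5, 0.8]
finger_gap: 0.004
```

apply_moves(rows=[[0,0.5,4,0,0,0,0],[0,0.5,4,0,0,0,0],[0,0.5,3,0,0,0,0]])

```text
clock: 7.7
position: [0.5478, -0.1157, 0.0768]
ee_rot: [-0.015, 0.745, 0.667, 0.0]
contact_force: [-1.0, -0.9, 0.4]
finger_gap: -0.001
```

```bash
python3 -c "
from h import *; from workcell import bot
st(bot);pin(bot)"
```

```text
t 7.7 tcp [ 0.5478 -0.1157  0.0768] fix [ -5.  -42.4] yaw -6.36 z [-0.02   0.023 -1.   ] F [-1.  -0.9  0.4] gap -0.0
scene pin 0.67 [294.1, 205.6] [ 0.574  -0.1239] [ 21.8 -48. ] 394
```

apply_moves(rows=[[0,0,3,0,0,0,0]])

```text
clock: 7.88
position: [0.5505, -0.1157, 0.0765]
ee_rot: [-0.016, 0.745, 0.667, 0.0]
contact_force: [-0.5, 0.4, -0.2]
finger_gap: 0.002
```

apply_moves(rows=[[0,-0.5,3,0,0,0,0]])

```text
clock: 7.97
position: [0.5536, -0.1164, 0.0764]
ee_rot: [-0.016, 0.745, 0.667, 0.0]
contact_force: [-0.9, -0.3, 0.7]
finger_gap: -0.001
```

apply_moves(rows=[[0,-0.5,2,0,0,0,0]])

```text
clock: 8.05
position: [0.5555, -0.1171, 0.0763]
ee_rot: [-0.016, 0.745, 0.667, 0.0]
contact_force: [-1.8, -1.3, 1.4]
finger_gap: -0.001
```

apply_moves(rows=[[0,0,2,0,0,0,0]])

```text
clock: 8.13
position: [0.5569, -0.1172, 0.0762]
ee_rot: [-0.017, 0.745, 0.667, -0.001]
contact_force: [-5.2, 0.5, 5.5]
finger_gap: -0.0
```

apply_moves(rows=[[0,0,2,0,0,0,0]])

```text
clock: 8.22
position: [0.5572, -0.1172, 0.0763]
ee_rot: [-0.019, 0.745, 0.667, -0.002]
contact_force: [-9.8, 1.4, 9.4]
finger_gap: -0.003
```

apply_moves(rows=[[0,0,2,0,0,0,0]])

```text
clock: 8.3
position: [0.5572, -0.1171, 0.0763]
ee_rot: [-0.021, 0.745, 0.667, -0.004]
contact_force: [-8.4, -0.0, 7.8]
finger_gap: 0.001
```

```bash
python3 -c "
from h import *; from workcell import bot
look(bot,'i');pin(bot)"
```

```text
t 8.3 tcp [ 0.5572 -0.1171  0.0763] fix [  4.5 -42.9] yaw -6.3 z [-0.034  0.027 -0.999] F [-8.4 -0.   7.8] gap 0.0
scene pin 0.61 [292.6, 205.8] [ 0.5754 -0.126 ] [ 23.5 -49.9] 333
```

View pics/i_side.png

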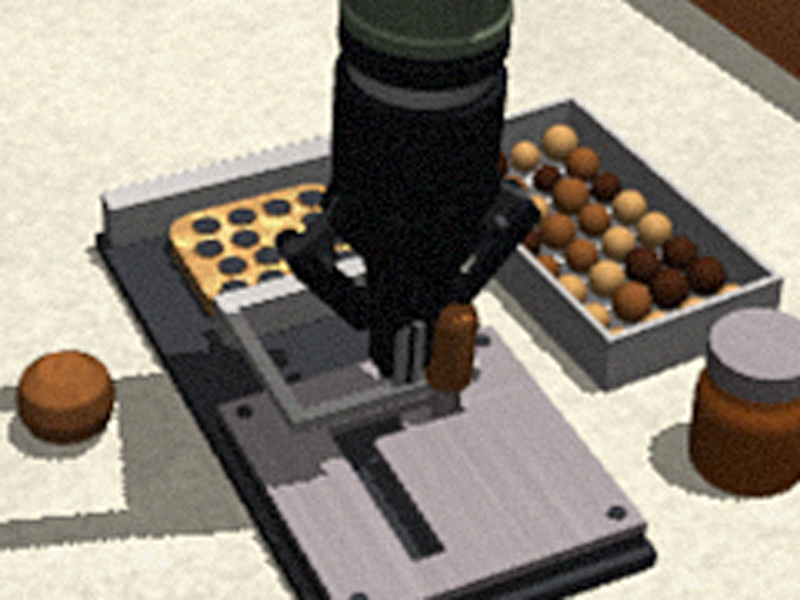

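View pics/i_scene.png

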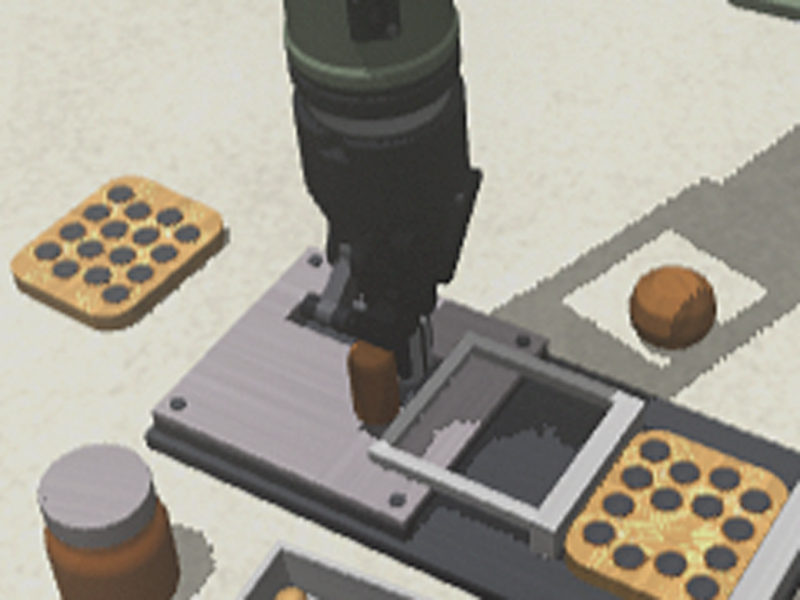

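apply_moves(rows=[[0,0,-5,0,0,0,0],[0,0,-12,0,0,0,0],[0,0,-15,0,0,0,0],[0,0,-15,-20,0,0,0],[0,0,0,-40,0,0,0]])

```text
clock: 8.92
position: [0.5051, -0.1111, 0.1305]
ee_rot: [-0.028, 0.745, 0.667, -0.007]
contact_force: [0.5, -0.2, -0.7]
finger_gap: -0.005
```

apply_moves(rows=[[0,0,-20,-40,0,0,0],[0,0,-30,-30,0,0,0],[0,0,-40,0,0,0,0],[0,0,0,0,0,0,0],[0,0,0,0,0,0,0]])

```text
clock: 9.33
position: [0.4196, -0.1041, 0.2112]
ee_rot: [-0.021, 0.745, 0.667, -0.003]
contact_force: [0.3, -0.3, -0.4]
finger_gap: -0.001
```

```bash
python3 -c "
from h import *; from workcell import bot
st(bot);pin(bot);pin(bot,'side')
c=bot.capture('side');cv2.imwrite('pics/j_side.png',cv2.convertScaleAbs(cv2.resize(c['frame'][200:380,200:440,::-1],(800,600),interpolation=cv2.INTER_CUBIC),alpha=1.5))
c=bot.capture('scene');cv2.imwrite('pics/j_scene.png',cv2.convertScaleAbs(cv2.resize(c['frame'][140:320,210:450,::-1],(800,600),interpolation=cv2.INTER_CUBIC),alpha=1.5))
"
```

```text
t 9.3333 tcp [ 0.4196 -0.1041  0.2112] fix [-133.7  -43.6] yaw -6.34 z [-0.032  0.027 -0.999] F [ 0.3 -0.3 -0.4] gap -0.0
scene pin 0.78 [294.1, 205.8] [ 0.5744 -0.1237] [ 22.2 -47.7] 375
side pin 0.77 [329.4, 291.4] [ 0.5686 -0.132 ] [ 17.3 -56.6] 527
```

View pics/j_side.png

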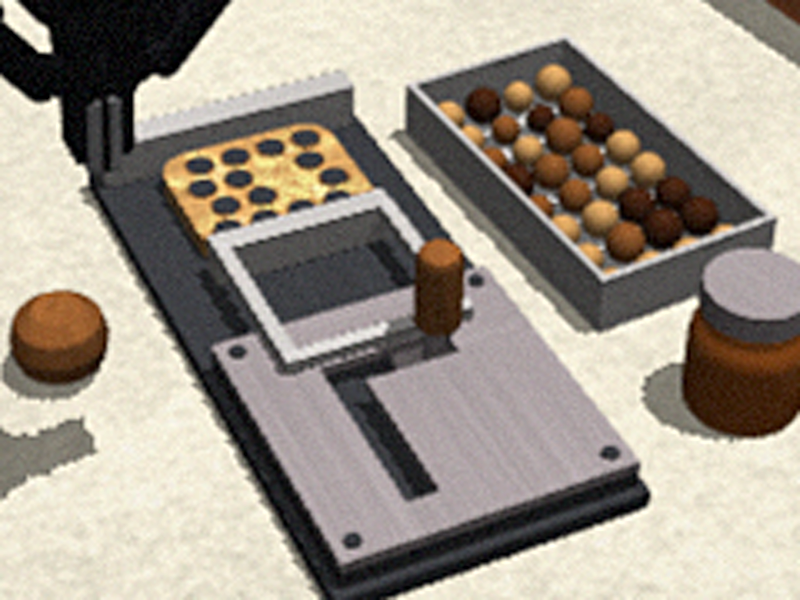

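View pics/j_scene.png

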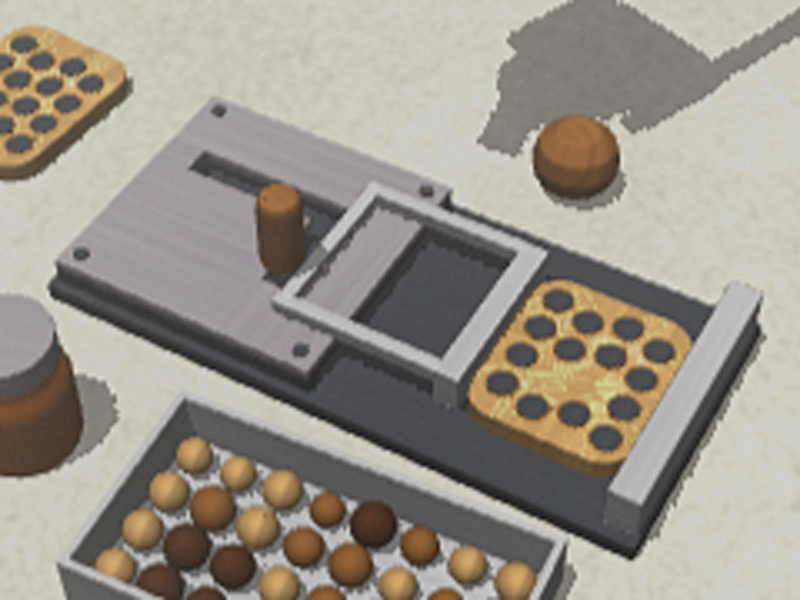

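```bash
python3 -c "
from h import *; import pickle
c=pickle.load(open('side0.pkl','rb'));d=pickle.load(open('scene0.pkl','rb'))
for cc,a,b in((c,(323.6,315),(332,276)),(d,(272.5,167.3),(294,198.2))):
    p,q=onz(cc,*a,.086),onz(cc,*b,.086); print(inv(p,POSE),inv(q,POSE),inv(q,POSE)-inv(p,POSE))
# slot end and corner in j_side
s=lambda x,y:(200+x*.3,200+y*.3)
for n,x,y,z in(('end lower edge',458,350,.028),('inner corner',368,382,.028),('long end R',437,490,.028),('long end L',408,498,.028)): print(n,inv(onz(c,*s(x,y),z),POSE))
for n,x,y in (('stem L',418,345),('stem R',452,340)): print(n,inv(onz(c,*s(x,y),.030),POSE))
k=lambda x,y:(210+x*.3,140+y*.3)
for n,x,y,z in(('slice corner back',690,335,.024),('slice mid right edge',655,400,.024),('fence top near',608,492,.03),('jawtop',465,378,.037),('barR',275,300,.037),('barL',375,185,.037)): print(n,inv(onz(d,*k(x,y),z),POSE))
"
```

```text
[ -25.36883627 -123.02045127] [ 25.49735597 -47.85096195] [50.86619224 75.16948932]
[ -21.24891033 -118.05322405] [ 25.5979908  -44.50689161] [46.84690113 73.54633244]
end lower edge [ 33.51581464 -54.88024772]
inner corner [-15.87050214 -57.46838345]
long end R [ -17.32373726 -134.6913413 ]
long end L [ -31.30966785 -133.73440831]
stem L [ 16.35892697 -45.57627406]
stem R [ 33.06139239 -49.14454809]
slice corner back [-42.90246798 152.23117382]
slice mid right edge [  4.44702836 153.90424797]
fence top near [ 70.05236756 158.41188129]
jawtop [47.62267086 71.7790951 ]
barR [ 49.8677427  -35.12154304]
barL [-47.1778695  -33.01205038]
```

```bash
python3 -c "
from workcell import bot
print(bot.close_job())"
```

```text
the job is handed in; nothing more can be done
None
```

I pushed the pin along the long leg to the corner, then along the short leg to its end, using only the closed fingertips. I then backed the arm off clear of everything and handed the job in at about 9.5 s of the 43 s allowed.

**Pushing:** The pin stopped firmly at the corner at about 11 N and at the short-leg end at about 13 N. Each was the highest reading at that stop, and both are well under the 35 N limit.

**Last checks (pictures after backing off, in the fixture's frame):**
- **Pin:** it stands upright at about x = 25.5 mm. Its y reads -44.5 mm in one camera and -48 mm in the other. The stem's edge meets the slot end.
- **Clamp:** the push bar's near face is about 46 mm forward of its open position.
- **Slice:** it lies flat between jaw and fence. The picture puts its fence-side edge at about 154 mm, so its centre is near 110 mm, only just over the 109 mm needed. The jaw's position puts the centre at 114 mm or more. I trusted the jaw figure, because the slice cannot lie behind the jaw face.
- **Other things:** the spare slice, bead, jar and tray looked undisturbed in the pictures, though I did not measure their positions.

**Disagreements:**
- My first estimates of the fixture's position from different features differed by up to about 14 mm along y. I relied on the contact stops instead, and the corner stop then agreed with the given slot dimensions.
- The pin detector's mask centres were several mm off, so I measured the handle's top by hand from the pictures.

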